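# Push the wheel carrier round the bend to the inspection stop

## Task

Push the white carrier puck along its guide track, round the bend and in under the black inspection head until it rests against the steel end stop. Keep it flat in the track all the way (never lift it out), do not knock the inspection head, and leave the jar, the screwdriver and the plywood offcut where they are. Finish with the carrier home and let go of.

Things in the scene. Friction and masses are not known exactly. Their poses are not given: they have to be found in the camera images.
- track: Fixed L-shaped track, black board 10 mm thick (running surface z = 10), aluminium rails 16 high, 8 thick, both sides of a 64 mm channel. Origin on the bench where the legs' centre lines would cross; z up. First leg: x = 0, open end y = 220 to y = 75. Bend: centre line a quarter circle, radius 75, centre (75, 75). Second leg: y = 0, from x = 75 along +x to a steel stop, 16 high, face at x = 235.
- track_home (a point): On the running surface, where the carrier's origin is when the carrier touches the end stop: track frame (205, 0, 10) mm. Axes as the track's.
- track_bend (a point): On the running surface, the middle of the bend's centre line: track frame (22, 22, 10) mm. Axes as the track's.
- carrier: The part to push: loose round white plastic puck, diameter 60 mm, 32 high, brass wheel (36 across, 6 high) and steel nut (16 across, 6 high) fixed on top, 44 high in all; 0.17 to 0.35 kg; slippery (friction on the track about 0.2). Stands in the first leg, origin 125 to 160 mm along the track's y. Origin: centre of its underside; z up, its yaw means nothing.
- head: Fixed black plywood box bridging the second leg's end on two cheeks. Origin on the bench at track (200, 0), axes as the track's. Box: track x 170 to 230, 150 mm along y, z 78 to 158 (fittings to 188). Cheeks |y| 63 to 75, from bench to box. A carrier at home has its rear edge at x = 175, below the box: an upright gripper's body hits the box first; lean it back about 40 degrees, tips foremost.
- jar: Bystander: small closed glass jar, 50 mm in diameter, 60 mm high, standing on the bench inside the angle of the track. Origin: centre of its underside.
- driver: Bystander: screwdriver, about 200 mm long, lying on the bench beside the second leg, on the track's -y side. Origin under its middle, x along it.
- offcut: Bystander: plywood offcut 90 x 45 x 18 mm lying flat beyond the end of the track. Origin: centre of its underside.

How it is judged:
On the way, in this order (a step that is already met when the one before it is completed fails the run):
1. the carrier is in the bend (horizontal distance between carrier and track_bend below 0.025 m and z of carrier in the frame of track below 0.016 m).
2. the carrier has come out of the bend into the second leg (x of carrier in the frame of track between 0.085 and 0.18 m and y of carrier in the frame of track between -0.008 and 0.008 m and z of carrier in the frame of track below 0.016 m).
At the end, for the whole second after the job is handed in: The carrier lies flat in the second leg under the head, within 5 mm of touching the end stop, at rest, and nothing of the robot touches it (x of carrier in the frame of track between 0.2 and 0.209 m and y of carrier in the frame of track between -0.008 and 0.008 m and z of carrier in the frame of track below 0.014 m and angle between carrier's own z axis and vertical below 0.1 rad and linear speed of carrier below 0.01 m/s and contact force between the fingers and carrier below 0.5 N).
It fails at once if the carrier is lifted more than 8 mm off the running surface (z of carrier in the frame of track above 0.018 m).
It fails at once if the carrier is tipped more than 0.35 rad (angle between carrier's own z axis and vertical above 0.35 rad).
It fails at once if the inspection head is knocked (more than 15 N) (contact force between head and anything else above 15 N).
It fails at once if the jar, screwdriver or offcut is moved more than 25 mm (distance of any of jar, driver, offcut from where it was at the start of the episode above 0.025 m).
It also fails if it takes over 50 s, if anything falls off the work surface, if the arm or the gripper's body presses on something with over 40 N, if the wrist force passes 120 N, or if a joint passes its speed limit or range.

## Robot

A 7-joint arm with a two-finger parallel gripper is mounted at the origin on the work surface. World frame = base frame: x ahead of the robot, y to its left, z up, the work surface at z = 0. Lengths are in m, angles in rad, forces in N, time in s.
With the tool pointing down it reaches from about 0.4 to 0.85 m from the base axis. Payload 6.9 kg.
Tool frame: the origin (TCP) lies on the mounting face of the last link; the fingertips stand 173 mm ahead of it and the grasp point (between the pads) lies 155 mm ahead of it (manip.grasp_offset is the distance from the TCP to the grasp point, in m); x points along the fingers, y is the direction in which the jaws open and shut, and the axes are right-handed (so a half turn about x gives the same grasp; the last joint's range is limited). The gripper opens to 85 mm and grips with 20 to 120 N. Pads are 22 mm wide; open, the fingers measure 114 mm over their backs; the gripper's body (76 mm by 85 mm) begins 54 mm behind the grasp point. The pads swing forward as they close: fully open they stand 13 mm farther back than shut.
Start: joints at [0.105, 0.507, -0.238, 1.5, 0.126, 1.149, -0.155], TCP at [0.625, -0, 0.405] pointing down, gripper open.
Joint ranges: [-3.08, 3.08], [-0.24, 2.05], [-1.43, 1.35], [0, 2.5], [-1.52, 4.66], [0.17, 1.96], [-2.89, 2.89]. Speed limits (rad/s): [2.39, 2.39, 3.14, 3.14, 3.14, 3.14, 3.14].

## Interface

Orientations are given as [roll, pitch, yaw] about the fixed x, y, z axes, in that order (R = Rz(yaw) Ry(pitch) Rx(roll)).
In Python, from workcell import telemetry, grab_frame, workorder, spotter, manip gives the robot as it stands.
- The arm moves only by the tool step_arm, never from a script. Its argument "steps" is a list that holds one entry, the list of rows, each a list of 4 numbers: the shift along the world's x, y, z in mm, then the turn about the world's z in degrees. A call has 1 to 12 rows; each row is the pose to reach, as a shift and turn from the pose commanded when the call began; what a row does not reach only later rows make up. A row lasts 1/12 s, in which the tool goes at most 41.7 mm and 7.16 degrees, less where a joint would pass 70% of its speed; a pose out of reach is approached as far as the arm can. A call with a gripper value outside its range is refused whole. "hand" is the closure, from -1 (fully open) to 1 (shut), set as the call begins (left out, the last holds). The fingers move at their own pace and stop on an object; the grip force is fixed at half the most. Time passes only in rows, so rows that repeat a pose let the fingers close. It gives the time, the measured TCP pose, the force and the opening at its end, in the units of the state.
- telemetry.read_state(): the state, without advancing time (a new reading comes with each control period).
- grab_frame(name): name is "scene" or "side" or "wrist"; returns a dict with "image" (384x512x3 uint8, red, green, blue), "z_map" (384x512 float32, m along the optical axis (not along the pixel's ray), 0 where there is no reading), "fx", "fy", "cx", "cy" (pixels), "R" (3x3) and "t" (3): a world point X has camera coordinates R X + t; the wrist camera has in their place "tool_from_camera" (4x4, takes a point from camera to tool coordinates, whose origin is the TCP and whose axes are the tool frame's). Camera axes: x right, y down, z forward; pixel columns grow to the right and rows downward; lengths in m; the calibration is good to about 2 mm. A picture is of the moment at which its call begins: read the wrist's pose just before it.
- workorder.sign_off(): hands the job in, once; it reports no verdict.
Trained networks look in a picture, given as the dict that the camera call returned (one of the last four; its "shot" number tells which), for a name from the list of things; names that differ only in an ending like _2 or _b are one class to them, and where a whole thing is asked for, a point or a joint stands for the part that bears it (a point fixed in the world has none). Each returns a list of dicts, best first, with "confidence" (0 to 1); they miss things now and then, are a little off and sometimes report something else, mostly with a low value. They report only what shows in the picture. A call takes as long as a camera call.
- spotter.regions_of(picture, thing): "pixels" (384x512 bool, what is visible of it) and "position" ([row, column] in pixels, amid what is visible of it).
The state is a dict: "time_s": time; "joint_pos": joint angles; "qd": joint speeds; "joint_efforts": joint torques, N m; "tcp_pos": TCP position; "eef_rot": TCP orientation; "force": force on the tool from outside, world axes, zero at the start; "moment": the same for the moment, N m; "opening": opening from 0.0 (shut) to 1.0 (fully open).
Only numpy, scipy, OpenCV 4.12 (cv2) and the standard library are available. Lean on these libraries where they do the work, as an engineer would, in place of code of your own. Each camera call takes 0.05 s, during which the arm holds its last target. There are 200 camera calls.

## Working session

There is one attempt and no reset: what is moved stays moved. The work goes in short steps, Python scripts to look and compute and a tool call to move; the robot and the scene stay as the last step left them, time stands still between calls to the robot, and variables do not carry over. Pictures are saved under pics/ and viewed, about 8 in all and at most 12, crops included, and the job is handed in when it is done.

Besides the shell and the picture viewer there is one more tool, called after ">>>" as name(argument=value, ...), one argument or row to a line, values as JSON. step_arm: Moves the arm, as the interface text tells. Its arguments: {"type":"object","properties":{"steps":{"type":"array","items":{"type":"array","items":{"type":"array","items":{"type":"number"}}}},"hand":{"type":"number"}},"required":["steps"]}

```bash
mkdir -p pics; ls; cat > h.py <<'E'
import numpy as np, cv2
from workcell import telemetry, grab_frame, workorder, spotter, manip
def world(p, rows, cols):
    z=p["z_map"][rows,cols]; ok=z>0; r,c,z=rows[ok],cols[ok],z[ok]
    C=np.stack([(c-p["cx"])/p["fx"]*z,(r-p["cy"])/p["fy"]*z,z],1)
    return (C-p["t"])@p["R"]
E
python3 - <<'E'
from h import *
for n in ("scene","side"):
    p=grab_frame(n); cv2.imwrite(f"pics/{n}0.png",p["image"][:,:,::-1])
    for t in ("track","carrier","head","jar","driver","offcut"):
        for d in spotter.regions_of(p,t)[:2]:
            r,c=np.nonzero(d["pixels"]); X=world(p,r,c)
            print(n,t,round(d["confidence"],2),np.round(d["position"]),len(r),np.round(np.median(X,0),3),np.round(np.percentile(X,2,0),3),np.round(np.percentile(X,98,0),3))
            np.save(f"pics/{n}_{t}.npy",X) if d["confidence"]>.5 else 0
s=telemetry.read_state();print(s)
E
```

```text
pics
scene track 0.64 [178. 269.] 5617 [ 0.526 -0.059  0.011] [ 0.447 -0.141  0.   ] [0.736 0.116 0.027]
scene carrier 0.58 [166. 326.] 665 [0.497 0.058 0.042] [0.46  0.026 0.014] [0.514 0.081 0.054]
scene head 0.7 [157. 203.] 6751 [ 0.703 -0.081  0.13 ] [ 0.655 -0.175  0.003] [ 0.713 -0.028  0.188]
scene jar 0.79 [236. 278.] 1119 [0.705 0.078 0.049] [0.673 0.05  0.001] [0.717 0.096 0.061]
scene driver 0.46 [166. 142.] 36 [ 0.681 -0.265  0.014] [ 0.654 -0.268  0.012] [ 0.701 -0.263  0.017]
scene offcut 0.61 [248. 165.] 1466 [ 0.818 -0.076  0.017] [ 0.77  -0.104  0.002] [ 0.857 -0.057  0.019]
side track 0.84 [242. 213.] 7906 [ 0.523 -0.087  0.009] [ 0.44  -0.147  0.002] [0.667 0.084 0.026]
side head 0.7 [199. 308.] 5726 [ 0.666 -0.158  0.136] [ 0.65  -0.18   0.007] [ 0.706 -0.035  0.187]
side jar 0.59 [163. 270.] 284 [0.676 0.061 0.039] [0.667 0.05  0.006] [0.691 0.088 0.06 ]
side jar 0.28 [240. 210.] 7886 [ 0.522 -0.087  0.009] [ 0.44  -0.147  0.002] [0.666 0.09  0.026]
side driver 0.57 [330. 262.] 1417 [ 0.557 -0.275  0.021] [ 0.504 -0.286 -0.001] [ 0.683 -0.262  0.026]
side offcut 0.85 [210. 357.] 801 [ 0.813 -0.092  0.016] [ 0.769 -0.106  0.002] [ 0.853 -0.061  0.018]
{'time_s': 0.7, 'joint_pos': array([ 0.10546925,  0.50744337, -0.2376008 ,  1.50021399,  0.12572142,
        1.14894126, -0.15480022]), 'qd': array([ 1.84239652e-03, -3.13200594e-04, -8.86019626e-04, -5.06999614e-04,
       -3.19849419e-03, -8.68448061e-05, -2.07851312e-04]), 'joint_efforts': array([ 9.79590186e-04, -6.20187306e+01, -2.18434431e+00, -2.49929988e+01,
        1.38445912e-02,  1.96569359e-03, -4.72294246e-06]), 'tcp_pos': array([ 6.24973330e-01, -1.11696267e-05,  4.04705361e-01]), 'eef_rot': array([-0.82043807,  1.57076267, -2.39121653]), 'force': array([-0.43201704,  0.22097539,  0.33726996]), 'moment': array([ 0.00782952,  0.00149073, -0.04338542]), 'opening': 1.002785004556655}
```

View pics/scene0.png

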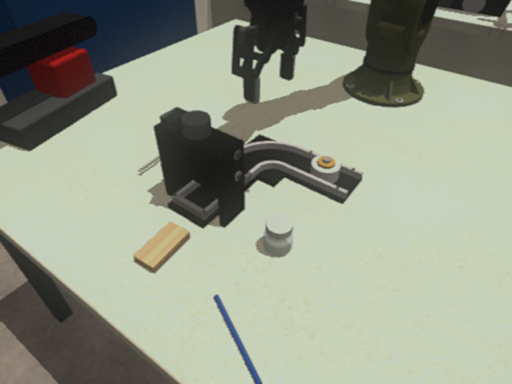

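View pics/side0.png

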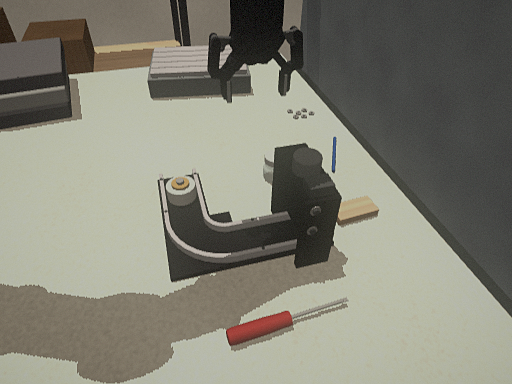

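```bash
cat > fit.py <<'E'
from h import *
from scipy.optimize import least_squares
from scipy.spatial.transform import Rotation as Ro
X=np.vstack([np.load("pics/scene_track.npy"),np.load("pics/side_track.npy")])
# rail tops z~26: distance from centreline must be 32..40 -> mean 36
T=X[(X[:,2]>.0225)&(X[:,2]<.0295)][:,:2]
def cd(q):
    x,y=q.T
    a=np.where(y>.075,np.abs(x),9.);b=np.where((x>.075),np.abs(y),9.)
    c=np.where((x<=.075)&(y<=.075),np.abs(np.hypot(x-.075,y-.075)-.075),9.)
    return np.minimum(np.minimum(a,b),c)
def loc(p,T): c,s=np.cos(p[2]),np.sin(p[2]); d=T-p[:2]; return d@np.array([[c,-s],[s,c]])
def f(p): return np.clip((cd(loc(p,T))-.036),-.03,.03)
best=min((least_squares(f,[x,y,a],loss="soft_l1",f_scale=.004) for x in (.47,.49,.51) for y in (-.09,-.11,-.13) for a in (-.15,0,.15)),key=lambda r:r.cost)
p=best.x;r=f(p);print("track",p,np.degrees(p[2]),len(T),np.median(np.abs(r)),(np.abs(r)<.006).mean())
np.save("track.npy",p)
q=loc(p,T);print("ext",np.percentile(q,[0.5,99.5],axis=0))
C=np.load("pics/scene_carrier.npy");
P=C[(C[:,2]>.038)&(C[:,2]<.0455)][:,:2];print("puck top",len(P))
g=least_squares(lambda c:np.hypot(*(P-c).T)-.0255,P.mean(0),loss="soft_l1",f_scale=.004).x
W=C[C[:,2]>.046][:,:2].mean(0) if (C[:,2]>.046).any() else 0
print("carrier",g,W,(C[:,2]>.046).sum(),"loc",loc(p,np.array([g,W])))
for n in("scene_head","side_head"):
    H=np.load(f"pics/{n}.npy");l=loc(p,H[:,:2]);print(n,np.percentile(l,[2,98],axis=0))
s=telemetry.read_state();M=Ro.from_euler("xyz",s["eef_rot"]).as_matrix();print(M.round(3),s["time_s"], manip.grasp_offset)
E
python3 fit.py
```

```text
track [ 0.48238032 -0.10161668 -0.01051119] -0.6022470717465416 2567 0.0026337485009150507 0.9345539540319439
ext [[-0.04058263 -0.0399768 ]
 [ 0.24452013  0.21763204]]
puck top 280
carrier [0.48386978 0.05153444] [0.48744109 0.05325055] 158 loc [[-1.20394316e-04  1.53158322e-01]
 [ 3.43268127e-03  1.54911875e-01]]
scene_head [[ 0.17218976 -0.07130463]
 [ 0.23030712  0.07579073]]
side_head [[ 0.16830615 -0.07580558]
 [ 0.2247809   0.06817271]]
[[-0.  1.  0.]
 [-0.  0. -1.]
 [-1. -0.  0.]] 0.7 0.1547
```

```bash
python3 - <<'E'
from h import *
s=telemetry.read_state();t=s["tcp_pos"]
p=grab_frame("side")
r,c=np.nonzero(p["z_map"]>0);X=world(p,r,c)
m=(np.abs(X[:,0]-t[0])<.12)&(np.abs(X[:,1]-t[1])<.07)&(X[:,2]>.2)&(X[:,2]<.42)
D=X[m]-t
for d in range(85,175,5):
    q=D[(-D[:,2]>=d/1000-.0025)&(-D[:,2]<d/1000+.0025)]
    if len(q): print(d,len(q),"x",(q[:,0].min()*1e3).round(),(q[:,0].max()*1e3).round(),"inner",(q[q[:,0]<0][:,0].max()*1e3).round(),(q[q[:,0]>0][:,0].min()*1e3).round(),"y",(q[:,1].min()*1e3).round(),(q[:,1].max()*1e3).round())
im=p["image"][:130,180:340,::-1];cv2.imwrite("pics/grip.png",cv2.resize(im,None,fx=4,fy=4,interpolation=cv2.INTER_CUBIC))
# blue pen position
p=grab_frame("scene");h=cv2.cvtColor(p["image"],cv2.COLOR_RGB2HSV)
r,c=np.nonzero((h[...,0]>100)&(h[...,0]<130)&(h[...,1]>150)&(np.arange(384)[:,None]>280));X=world(p,r,c)
print("pen",X.min(0),X.max(0))
E
```

```text
85 217 x -72.0 70.0 inner -0.0 1.0 y -20.0 13.0
90 242 x -72.0 71.0 inner -0.0 1.0 y -19.0 17.0
95 283 x -73.0 71.0 inner -0.0 0.0 y -19.0 18.0
100 213 x -74.0 72.0 inner -1.0 0.0 y -19.0 11.0
105 170 x -74.0 72.0 inner -33.0 9.0 y -18.0 10.0
110 207 x -75.0 72.0 inner -36.0 37.0 y -15.0 13.0
115 103 x -74.0 71.0 inner -41.0 39.0 y -15.0 -5.0
120 52 x -63.0 65.0 inner -44.0 44.0 y -14.0 5.0
125 74 x -57.0 57.0 inner -44.0 42.0 y -13.0 11.0
130 66 x -57.0 55.0 inner -43.0 42.0 y -13.0 11.0
135 69 x -57.0 57.0 inner -43.0 41.0 y -12.0 8.0
140 67 x -57.0 55.0 inner -43.0 42.0 y -13.0 8.0
145 61 x -57.0 55.0 inner -43.0 42.0 y -13.0 8.0
150 61 x -57.0 55.0 inner -44.0 42.0 y -13.0 11.0
155 44 x -54.0 54.0 inner -44.0 42.0 y -13.0 12.0
160 20 x -50.0 48.0 inner -44.0 42.0 y -11.0 10.0
pen [0.8326433  0.05534968 0.00496152] [0.89507014 0.17425619 0.00976126]
```

View pics/grip.png

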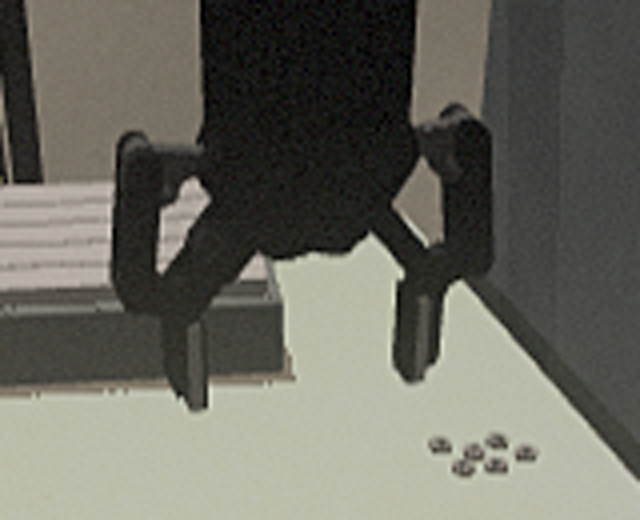

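>>> step_arm(
  steps=[
    [[-35, 13, -25, -7], [-70, 26, -50, -14], [-105, 39, -75, -21], [-141, 52, -100, -28], [-141, 52, -100, -35], [-141, 52, -100, -42], [-141, 52, -100, -49], [-141, 52, -100, -56], [-141, 52, -100, -63], [-141, 52, -100, -70], [-141, 52, -100, -77], [-141, 52, -100, -84]],
  ],
  hand=-1,
)

```text
time_s: 1.8
tcp_pos: [0.4841, 0.052, 0.3049]
eef_rot: [-2.924, 1.57, 0.317]
force: [-0.2, 0.1, -0.6]
opening: 1.002
```

>>> step_arm(
  steps=[
    [[0, 0, 0, -6], [0, 0, 0, -6]],
  ],
)

```text
time_s: 1.97
tcp_pos: [0.4841, 0.0522, 0.3048]
eef_rot: [3.129, 1.57, -0.017]
force: [0.7, 0.0, 0.2]
opening: 1.0
```

```bash
cat >> h.py <<'E'
from scipy.spatial.transform import Rotation as Ro
tr=np.array([.48238,-.10162]);a=-.0105
Rt=np.array([[np.cos(a),-np.sin(a)],[np.sin(a),np.cos(a)]])
def totrack(w): return (np.asarray(w)-tr)@Rt
def toworld(q): return tr+Rt@np.asarray(q)
def wristworld(rows=None,cols=None):
    s=telemetry.read_state(); p=grab_frame("wrist")
    T=np.eye(4);T[:3,:3]=Ro.from_euler("xyz",s["eef_rot"]).as_matrix();T[:3,3]=s["tcp_pos"]
    M=np.linalg.inv(T@p["tool_from_camera"]);p["R"],p["t"]=M[:3,:3],M[:3,3]
    return s,p
def carrier(p):
    for d in spotter.regions_of(p,"carrier")[:1]:
        r,c=np.nonzero(d["pixels"]);X=world(p,r,c)
        T=X[(X[:,2]>.036)&(X[:,2]<.06)]
        (cx,cy),R=cv2.minEnclosingCircle((T[:,:2]*1e3).astype(np.float32)) if len(T)>5 else ((0,0),0)
        B=X[(X[:,2]>.045)][:,:2].mean(0)
        print("carrier conf",round(d["confidence"],2),len(r),"circle",totrack([cx/1e3,cy/1e3]).round(4),R,"wheel",totrack(B).round(4))
E
python3 - <<'E'
from h import *
s,p=wristworld();cv2.imwrite("pics/w1.png",p["image"][:,:,::-1]);print(s["time_s"],s["tcp_pos"],totrack(s["tcp_pos"][:2]))
print(Ro.from_euler("xyz",s["eef_rot"]).as_matrix().round(3)); carrier(p)
p=grab_frame("scene");carrier(p)
E
```

```text
1.9667 [0.48407016 0.05221422 0.30478951] [7.48374899e-05 1.53843491e-01]
[[ 0.    -0.004 -1.   ]
 [-0.    -1.     0.004]
 [-1.     0.    -0.   ]]
carrier conf 0.7 4049 circle [-0.0005  0.1549] 29.85609245300293 wheel [0.0004 0.1548]
carrier conf 0.96 628 circle [0.0021 0.1541] 29.93784523010254 wheel [0.004 0.155]
```

View pics/w1.png

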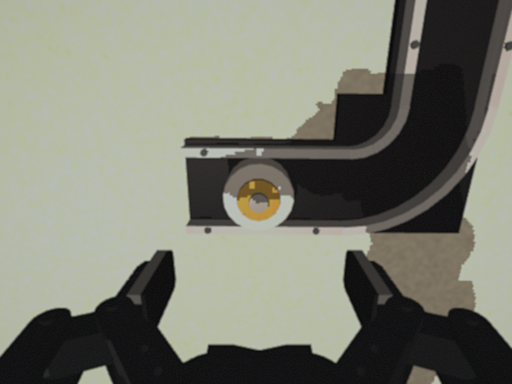

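>>> step_arm(
  steps=[
    [[0, 1, -35, 0], [0, 1, -70, 0], [0, 1, -100, 0], [0, 1, -115, 0], [0, 1, -115, 0]],
  ],
)

```text
time_s: 2.58
tcp_pos: [0.483, 0.0528, 0.1868]
eef_rot: [0.073, 1.565, -3.067]
force: [-0.3, 0.6, 0.3]
opening: 1.0
```

```bash
python3 - <<'E'
from h import *
s=telemetry.read_state();w=s["tcp_pos"][:2];print(s["tcp_pos"],s["force"],totrack(w))
P=[(0,y,0) for y in (143,131,119,107,96,85,75)]
P+=[(75-75*np.cos(np.radians(f)),75-75*np.sin(np.radians(f)),f) for f in list(range(7,90,7))]+[(75,0,90),(80,0,90)]
for i,(x,y,f) in enumerate(P): d=(toworld([x/1e3,y/1e3])-w)*1e3;print(i,d.round(1),round(f*89.6/90,1))
E
```

```text
[0.48295996 0.05279633 0.18678943] [-0.28821587  0.61476271  0.33096138] [-0.00104142  0.1544139 ]
0 [  0.9 -11.4] 0.0
1 [  0.8 -23.4] 0.0
2 [  0.7 -35.4] 0.0
3 [  0.5 -47.4] 0.0
4 [  0.4 -58.4] 0.0
5 [  0.3 -69.4] 0.0
6 [  0.2 -79.4] 0.0
7 [  0.7 -88.6] 7.0
8 [  2.2 -97.6] 13.9
9 [   4.9 -106.3] 20.9
10 [   8.6 -114.7] 27.9
11 [  13.3 -122.6] 34.8
12 [  18.9 -129.8] 41.8
13 [  25.4 -136.3] 48.8
14 [  32.6 -141.9] 55.8
15 [  40.5 -146.7] 62.7
16 [  48.8 -150.4] 69.7
17 [  57.6 -153.1] 76.7
18 [  66.6 -154.7] 83.6
19 [  74.4 -155.2] 89.6
20 [  79.4 -155.3] 89.6
```

>>> step_arm(
  steps=[
    [[0, 0, 0, 0], [0, -11, 0, 0], [0, -23, 0, 0], [0, -35, 0, 0], [-0.5, -47, 0, 0], [-0.5, -59, 0, 0], [-1, -70, 0, 0], [-1, -80, 0, 0], [-0.5, -89, 0, 7], [1, -98, 0, 14], [4, -107, 0, 21], [7.5, -115, 0, 28]],
  ],
)

```text
time_s: 3.58
tcp_pos: [0.4916, -0.0632, 0.1905]
eef_rot: [2.171, 1.57, -0.475]
force: [0.2, 0.3, -0.8]
opening: 0.999
```

>>> step_arm(
  steps=[
    [[5, -8, 0, 7], [10, -15, 0, 14], [17, -22, 0, 21], [24, -27.5, 0, 28], [32, -32, 0, 35], [40, -36, 0, 42], [49, -38.5, 0, 49], [58, -40, 0, 55.5], [66, -40.5, 0, 61.6], [71, -40.7, 0, 61.6], [71, -40.7, 0, 61.6]],
  ],
)

```text
time_s: 4.5
tcp_pos: [0.5633, -0.1035, 0.1901]
eef_rot: [1.537, 1.569, -0.045]
force: [-0.2, -0.3, -0.2]
opening: 1.001
```

```bash
python3 - <<'E'
from h import *
s,p=wristworld();cv2.imwrite("pics/w2.png",p["image"][:,:,::-1]);print(s["time_s"],s["tcp_pos"],totrack(s["tcp_pos"][:2]),s["force"])
print(Ro.from_euler("xyz",s["eef_rot"]).as_matrix().round(3)); carrier(p)
p=grab_frame("side");carrier(p)
E
```

```text
4.5 [ 0.5632832  -0.10353815  0.19012861] [ 0.08091888 -0.00106858] [-0.23713609 -0.27765109 -0.24724594]
[[ 0.002  1.    -0.011]
 [-0.    -0.011 -1.   ]
 [-1.     0.002  0.   ]]
carrier conf 0.72 12927 circle [0.068  0.0006] 30.76116371154785 wheel [0.0692 0.0031]
carrier conf 0.65 923 circle [ 0.0687 -0.001 ] 30.021896362304688 wheel [ 0.0685 -0.0026]
```

View pics/w2.png

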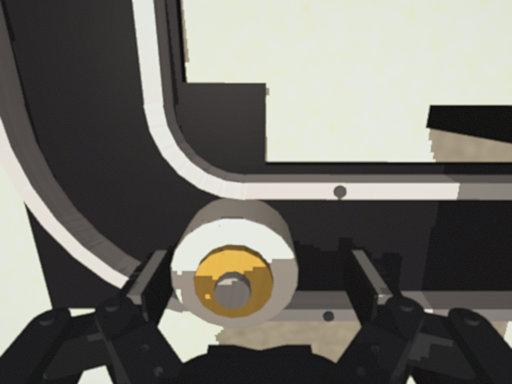

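>>> step_arm(
  steps=[
    [[0, 0, 30, 0], [0, 0, 70, 0], [0, 0, 110, 0], [0, 0, 150, 0], [0, 0, 190, 0], [-25, 1, 200, 0], [-60, 2, 200, 0], [-90, 2, 200, 0], [-100, 2, 200, 0], [-100, 2, 200, 0], [-100, 2, 200, 0], [-100, 2, 200, 0]],
  ],
)

```text
time_s: 5.7
tcp_pos: [0.4634, -0.1007, 0.3899]
eef_rot: [1.636, 1.57, 0.058]
force: [-0.3, -0.0, -0.7]
opening: 0.998
```

>>> step_arm(
  steps=[
    [[20, -0.2, 0, 0], [61, -0.6, 0, 0], [102, -1, 0, 0]],
  ],
)

```text
time_s: 5.95
tcp_pos: [0.5662, -0.1019, 0.3897]
eef_rot: [0.542, 1.57, -1.037]
force: [0.5, -0.0, 1.2]
opening: 1.003
```

```bash
python3 - <<'E'
from h import *
s=telemetry.read_state();print(s["time_s"],s["tcp_pos"],totrack(s["tcp_pos"][:2]),s["qd"].round(2))
E
```

```text
5.95 [ 0.5662439  -0.10194162  0.38972526] [0.08386265 0.00055896] [-0.43  0.76  0.11 -1.28  0.25  0.56 -0.2 ]
```

>>> step_arm(
  steps=[
    [[0, 0, 0, 0]],
  ],
)

```text
time_s: 6.03
tcp_pos: [0.5713, -0.1015, 0.3882]
eef_rot: [2.154, 1.566, 0.577]
force: [1.8, 0.2, 0.1]
opening: 0.996
```

```bash
python3 - <<'E'
from h import *
s=telemetry.read_state();print(s["time_s"],s["tcp_pos"],totrack(s["tcp_pos"][:2]),s["qd"].round(2))
E
```

```text
6.0333 [ 0.57133473 -0.10147875  0.3882415 ] [0.08894835 0.00107525] [ 0.03 -0.07 -0.    0.15 -0.03 -0.    0.03]
```

>>> step_arm(
  steps=[
    [[0, 0, 0, 0]],
  ],
)

```text
time_s: 6.12
tcp_pos: [0.5672, -0.1012, 0.388]
eef_rot: [-2.858, 1.568, 1.848]
force: [-0.0, 0.6, -0.6]
opening: 1.002
```

>>> step_arm(
  steps=[
    [[-30, 0.3, 0, 0], [-70, 0.7, 0, 0], [-100, 1, 0, 0], [-110, 1, -20, 0], [-110, 1, -60, 0], [-110, 1, -100, 0], [-110, 1, -140, 0], [-110, 1, -170, 0], [-110, 1, -190, 0], [-110, 1, -201, 0], [-110, 1, -201, 0], [-110, 1, -201, 0]],
  ],
)

```text
time_s: 7.12
tcp_pos: [0.4544, -0.1005, 0.1884]
eef_rot: [-1.778, 1.569, 2.927]
force: [0.3, 0.9, -0.5]
opening: 1.003
```

```bash
python3 - <<'E'
from h import *
s,p=wristworld();cv2.imwrite("pics/w3.png",p["image"][:,:,::-1]);print(s["time_s"],s["tcp_pos"],totrack(s["tcp_pos"][:2]),s["force"])
carrier(p)
p=grab_frame("side");carrier(p);cv2.imwrite("pics/s3.png",cv2.resize(p["image"][100:300,130:380,::-1],None,fx=3,fy=3))
E
```

```text
7.1167 [ 0.45437771 -0.10046087  0.18840906] [-0.02801292  0.00086505] [ 0.33128021  0.90301255 -0.47961826]
carrier conf 0.9 12086 circle [0.0691 0.0012] 30.811677932739258 wheel [0.0649 0.0052]
carrier conf 0.6 920 circle [ 0.0679 -0.0014] 30.519495010375977 wheel [ 0.0685 -0.0027]
```

View pics/s3.png

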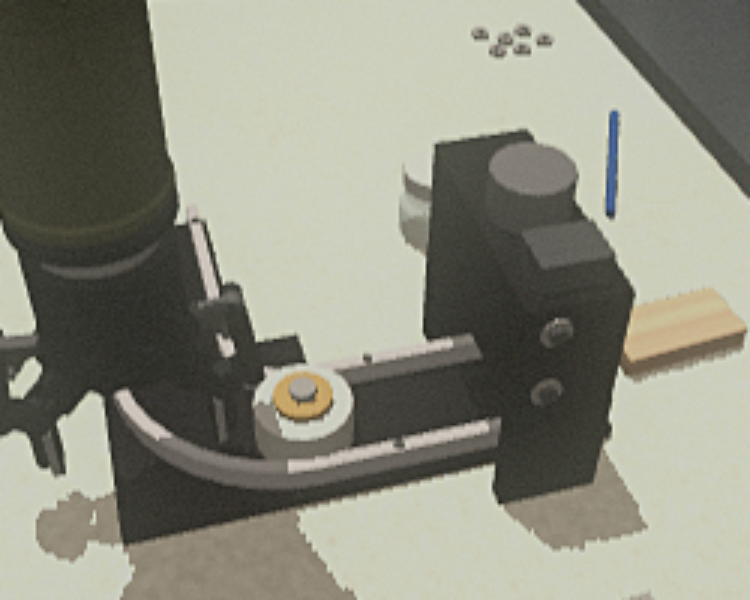

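>>> step_arm(
  steps=[
    [[4, -0.3, 0, 0], [8, -0.6, 0, 0], [20, -1, 0, 0], [61, -1.5, 0, 0], [102, -2, 0, 0], [102, -2, 0, 0], [90, -2, 0, 0], [80, -2, 0, 0]],
  ],
)

```text
time_s: 7.98
tcp_pos: [0.5352, -0.1027, 0.1886]
eef_rot: [2.0, 1.57, 0.422]
force: [-1.2, -0.2, -0.4]
opening: 1.001
```

```bash
python3 - <<'E'
from h import *
s,p=wristworld();cv2.imwrite("pics/w4.png",p["image"][:,:,::-1]);print(s["time_s"],s["tcp_pos"],totrack(s["tcp_pos"][:2]),s["force"])
carrier(p)
p=grab_frame("side");carrier(p);cv2.imwrite("pics/s4.png",cv2.resize(p["image"][100:300,180:430,::-1],None,fx=2,fy=2))
p=grab_frame("scene");carrier(p);cv2.imwrite("pics/c4.png",cv2.resize(p["image"][80:280,120:370,::-1],None,fx=2,fy=2))
a,b=cv2.imread("pics/s4.png"),cv2.imread("pics/c4.png");cv2.imwrite("pics/m4.png",cv2.resize(np.hstack([a,b]),(800,320)))
E
```

```text
7.9833 [ 0.53516031 -0.10265314  0.18861681] [ 0.05278825 -0.0004789 ] [-1.16726387 -0.24976337 -0.35523774]
carrier conf 0.72 2379 circle [ 0.1748 -0.0071] 5.91093111038208 wheel [nan nan]
carrier conf 0.94 533 circle [0.2066 0.0011] 28.86846923828125 wheel [0.214  0.0015]h.py:22: RuntimeWarning: Mean of empty slice.
  B=X[(X[:,2]>.045)][:,:2].mean(0)
  ret = um.true_divide(
```

View pics/m4.png

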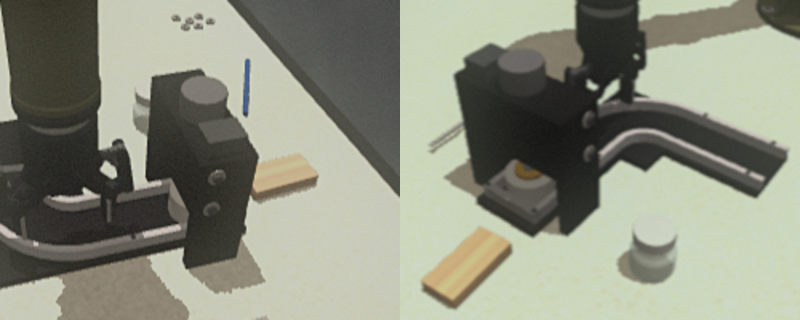

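>>> step_arm(
  steps=[
    [[-30, 0, 0, 0], [-60, 0, 10, 0], [-60, 0, 40, 0], [-60, 0, 60, 0], [-60, 0, 60, 0], [-60, 0, 60, 0]],
  ],
)

```text
time_s: 8.78
tcp_pos: [0.4754, -0.1029, 0.2498]
eef_rot: [1.391, 1.567, -0.188]
force: [0.1, -0.3, 0.1]
opening: 1.003
```

```bash
python3 - <<'E'
from h import *
from scipy.optimize import least_squares
s,w=wristworld();print(s["time_s"],s["tcp_pos"],s["force"])
for n,p in(("wrist",w),("side",grab_frame("side")),("scene",grab_frame("scene"))):
    for d in spotter.regions_of(p,"carrier")[:1]:
        r,c=np.nonzero(cv2.erode(d["pixels"].astype(np.uint8),np.ones((3,3))));X=world(p,r,c);q=np.c_[totrack(X[:,:2]),X[:,2]]
        S=q[(q[:,2]>.014)&(q[:,2]<.040)]; T=q[(q[:,2]>.0405)&(q[:,2]<.0435)]
        print(n,round(d["confidence"],2),len(S),len(T))
        if len(S)>20: print(" side-wall centre",least_squares(lambda v:np.hypot(S[:,0]-v[0],S[:,1]-v[1])-.03,[.2,0],loss="soft_l1",f_scale=.001).x.round(4))
        if len(T)>20: print(" top x,y range",np.percentile(T[:,:2],[1,99],axis=0).round(4).tolist())
    for t in("jar","driver","offcut"):
        for d in spotter.regions_of(p,t)[:1]:
            r,c=np.nonzero(d["pixels"]);X=world(p,r,c);print("  ",t,round(d["confidence"],2),np.median(X,0).round(3))
E
```

```text
8.7833 [ 0.47535008 -0.10290887  0.24983275] [ 0.09497804 -0.27629537  0.08285271]
wrist 0.64 426 0
 side-wall centre [0.2037 0.0009]
   driver 0.52 [ 0.626 -0.266  0.016]
side 0.5 115 31
 side-wall centre [2.039e-01 1.000e-04]
 top x,y range [[0.1739, -0.0176], [0.1821, 0.0102]]
   jar 0.88 [0.675 0.061 0.038]
   driver 0.71 [ 0.522 -0.091  0.009]
   offcut 0.81 [ 0.813 -0.092  0.016]
scene 0.68 179 161
 side-wall centre [ 0.2039 -0.0009]
 top x,y range [[0.2033, -0.0234], [0.2341, 0.0284]]
   jar 0.72 [0.705 0.077 0.048]
   driver 0.61 [ 0.675 -0.265  0.014]
   offcut 0.55 [ 0.819 -0.076  0.017]
```

```bash
python3 -c "
from h import *
print(workorder.sign_off())"
```

```text
the job is handed in; nothing more can be done
None
```

The carrier is home under the head, the gripper is well clear of it, and the job is handed in; no verdict was reported.

- **First leg and bend:** I dragged the carrier between the open fingers, with the fingertips above the rails.
- **Last stretch:** The interface only turns the tool about the vertical, so I could not lean the gripper as the task suggested. I pushed the carrier with the back of the leading finger at about 0.5 m/s. The arm stopped short of the inspection head and the carrier slid the last few centimetres to the stop.

**Last checks:**
- **Carrier position:** All three cameras put its centre at track x = 203.7 to 203.9 mm, with y within 1 mm. Home is 205 and the allowed range is 200 to 209. The roughly 1 mm shortfall is within the 2 mm calibration error.
- **Head:** The readings I took after moves showed at most about 2 N at the wrist. I did not sample force during the push itself.
- **Bystanders:** The jar and offcut measured within about 2 mm of where they started. For the screwdriver, the side view mistook the track for it in the last check. The scene view put it within 6 mm of the start, and the arm never went near it.

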